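Put the pile of lids back on their storage jars

ROBOT

A 7-joint arm with a two-finger parallel gripper is mounted at the origin on a cart in front of the work surface, level with it; the furniture and walls round the work are solid. World frame = base frame: x ahead of the robot, y to its left, z up, the work surface at z = 0. Lengths are in m, angles in rad, forces in N, time in s.
With the tool pointing down it reaches from about 0.4 to 0.85 m from the base axis. Payload 10.4 kg.
Tool frame: the origin (TCP) lies on the centre line of the jaws, within the pads' length; the fingertips stand 14 mm ahead of it and the grasp point (between the pads) lies 5 mm behind it (r.finger_overhang is the distance from the TCP to the fingertips, in m); z points along the fingers, y is the line along which they close (so a half turn about z gives the same grasp; the last joint's range is limited). The gripper opens to 85 mm and grips with 20 to 120 N. Pads are 22 mm wide; open, the fingers measure 114 mm over their backs; the gripper's body (76 mm by 85 mm) begins 54 mm behind the grasp point. The pads swing forward as they close: fully open they stand 13 mm farther back than shut.
Start: joints at [1.235, 0.332, -0.065, 1.46, 0.022, 1.35, -0.088], TCP at [0.192, -0.595, 0.245] pointing down, gripper open.
Joint ranges: [-2.6, 2.6], [-0.5, 2.12], [-1.47, 1.34], [0.16, 2.42], [-1.27, 4.41], [0.06, 2.06], [-2.6, 2.6]. Speed limits (rad/s): [2.22, 2.22, 2.79, 2.79, 3.14, 3.14, 3.14].

INTERFACE

Orientations are given as [roll, pitch, yaw] about the fixed x, y, z axes, in that order (R = Rz(yaw) Ry(pitch) Rx(roll)).
In Python, from bench import r, optics, sign_off gives the robot as it stands. The module is installed in compiled form; this text tells all that it offers.
- The arm moves only by the tool step_arm, never from a script. Its argument "deltas" is one flat list of numbers, 4 for each row, row after row: the shift along the tool's x, y, z each as a share of 1 m, from -1 to 1, then the turn about the tool's z as a share of 45 degrees, from -1 to 1. In form: [dx, dy, dz, spin, dx, dy, dz, spin, ...]. A call has 1 to 5 rows; each row is the pose to reach, as a shift and turn from the pose commanded when the call began, along the tool's axes at that moment; what a row does not reach only later rows make up. A row lasts 1/8 s, in which the tool goes at most 62.5 mm and 10.7 degrees, less where a joint would pass 70% of its speed; a pose out of reach is approached as far as the arm can. A call with a number of a shift or a turn outside -1 to 1 is refused whole. A call with a gripper value outside its range is refused whole. "jaw" is the opening, from -1 (shut) to 1 (fully open), set as the call begins (left out, the last holds). The fingers move at their own pace and stop on an object; "newtons" is the grip in N (left out, the last holds). Time passes only in rows, so rows that repeat a pose let the fingers close. It gives the time, the measured TCP pose, the force, the opening and the grip force at its end, in the units of the state.
- r.get_state(): the state, without advancing time (a new reading comes with each control period).
- optics.read_camera(name): name is "scene" or "top"; returns a dict with "image" (420x560x3 uint8, blue, green, red), "vertical_fov" (degrees; the focal length in pixels is half the picture's height over the tangent of half this angle, whatever the lens; pixels are square), "cx", "cy" (the principal point, pixels), "rvec" (rotation vector, rad) and "tvec" (3), from world to camera coordinates, as OpenCV has them. Camera axes: x right, y down, z forward; pixel columns grow to the right and rows downward; lengths in m; the calibration is good to about 2 mm. A picture is of the moment at which its call begins. There is no depth.
- sign_off(): hands the job in; it is judged then, once.
The state is a dict: "time_s": time; "joints": joint angles; "qd": joint speeds; "tau": joint torques, N m; "tcp_pos": TCP position; "tool_rot": TCP orientation; "contact_force": force on the tool from outside, world axes, zero at the start; "moment": the same for the moment, N m; "width": finger opening in m; "grasp_force": force on a finger pad.
Only numpy, scipy, OpenCV 4.12 (cv2) and the standard library are available. Lean on these libraries where they do the work, as an engineer would, in place of code of your own. Each camera call takes 0.05 s, during which the arm holds its last target. There are 200 camera calls.

TASK

The lids of the three storage jars are piled up with a cleaning tablet on top. Take the pile apart from the top down, one thing at a time: drop the tablet into the blue jar, then close the yellow, the blue and finally the red jar, each with the lid of its own colour, plug in the mouth and lid lying flat on the rim. Leave the jars standing where they are and do not disturb the other things on the worktop.

Things in the scene. Friction and masses are not known exactly. Their poses are not given: they have to be found in the camera images.
- tablet: pale green round cleaning tablet, 22 mm across and 16 mm high, lying on top of the pile (on the yellow lid). Origin: centre of its underside. Loose, 15 g.
- yellow_lid: yellow round lid, under the tablet, on the blue lid: a disc 40 mm across and 14 mm thick, under it a white plug 22 mm across, 10 mm deep, foot bevelled. Origin: centre of the plug's underside, z up; the disc spans 10 to 24 mm above it. On its jar the disc rests on the rim: origin 65 mm above the jar's; plug has 3.5 mm play all round. About 60 g.
- blue_lid: blue round lid, below the yellow lid, on the red lid: a disc 51 mm across and 14 mm thick, under it a white plug 33 mm across, 10 mm deep, foot bevelled. Origin: centre of the plug's underside, z up; the disc spans 10 to 24 mm above it. On its jar the disc rests on the rim: origin 95 mm above the jar's; plug has 3.5 mm play all round. About 65 g.
- red_lid: red round lid, at the bottom of the pile, on the worktop: a disc 62 mm across and 14 mm thick, under it a white plug 44 mm across, 10 mm deep, foot bevelled. Origin: centre of the plug's underside, z up; the disc spans 10 to 24 mm above it. On its jar the disc rests on the rim: origin 75 mm above the jar's; plug has 3.5 mm play all round. About 71 g.
- yellow_jar: yellow storage jar, smallest-mouthed, lowest, open, upright, loose, about 0.7 kg; 75 mm high to the flat rim, body 82 mm across, neck 37 mm outside with a round mouth 29 mm across; inner floor 8 mm above the underside. Origin: centre of its underside, z up.
- blue_jar: blue storage jar, tallest, open, upright, loose, about 0.7 kg; 105 mm high to the flat rim, body 82 mm across, neck 48 mm outside with a round mouth 40 mm across; inner floor 8 mm above the underside. Origin: centre of its underside, z up. The tablet goes into this one before it is closed.
- red_jar: red storage jar, widest-mouthed, open, upright, loose, about 0.7 kg; 85 mm high to the flat rim, body 82 mm across, neck 59 mm outside with a round mouth 51 mm across; inner floor 8 mm above the underside. Origin: centre of its underside, z up.
- salt: glass salt shaker with a grey top, 44 mm across, 90 mm high; standing loose near the work, not part of the job. Origin: centre of its underside.
- mill: dark wooden pepper mill, 58 mm across, 150 mm high; standing loose near the work, not part of the job. Origin: centre of its underside.
- spice: spice jar with a dark cap, 41 mm across, 105 mm high; standing loose near the work, not part of the job. Origin: centre of its underside.

How it is judged:
On the way, in this order (a step that is already met when the one before it is completed fails the run):
1. the tablet is in the blue jar (z of tablet in the frame of blue_jar between 0 and 0.06 m and horizontal distance between tablet and blue_jar below 0.036 m), for 0.2 s.
2. the yellow lid closes the yellow jar and is let go (z of yellow_lid in the frame of yellow_jar between 0.061 and 0.069 m and horizontal distance between yellow_lid and yellow_jar below 0.008 m and angle between yellow_lid's own z axis and vertical below 0.1 rad and contact force between yellow_lid and the fingers below 0.05 N), for 0.2 s.
3. the blue lid closes the blue jar and is let go (z of blue_lid in the frame of blue_jar between 0.091 and 0.099 m and horizontal distance between blue_lid and blue_jar below 0.008 m and angle between blue_lid's own z axis and vertical below 0.1 rad and contact force between blue_lid and the fingers below 0.05 N), for 0.2 s.
4. the red lid closes the red jar and is let go (z of red_lid in the frame of red_jar between 0.071 and 0.079 m and horizontal distance between red_lid and red_jar below 0.008 m and angle between red_lid's own z axis and vertical below 0.1 rad and contact force between red_lid and the fingers below 0.05 N), for 0.2 s.
At the end, for the whole second after the job is handed in: The tablet lies inside the blue jar; each lid lies flat (within 0.1 rad) on the jar of its own colour, centred within 8 mm and within 4 mm of its seated height; the jars stand upright within 30 mm of where they stood; all is at rest (all of step 1 and z of red_lid in the frame of red_jar between 0.071 and 0.079 m and horizontal distance between red_lid and red_jar below 0.008 m and angle between each of red_lid, red_jar, blue_lid, blue_jar, yellow_lid, yellow_jar's own z axis and vertical below 0.1 rad and linear speed of each of red_lid, red_jar, blue_lid, blue_jar, yellow_lid, yellow_jar, tablet below 0.02 m/s and distance of each of red_jar, blue_jar, yellow_jar from where it was at the start of the episode below 0.03 m and z of blue_lid in the frame of blue_jar between 0.091 and 0.099 m and horizontal distance between blue_lid and blue_jar below 0.008 m and z of yellow_lid in the frame of yellow_jar between 0.061 and 0.069 m and horizontal distance between yellow_lid and yellow_jar below 0.008 m); the robot touches nothing.
It fails at once if the salt shaker is moved more than 20 mm or tipped (distance of salt from where it was at the start of the episode above 0.02 m or angle between salt's own z axis and vertical above 0.3 rad).
It fails at once if the pepper mill is moved more than 20 mm or tipped (distance of mill from where it was at the start of the episode above 0.02 m or angle between mill's own z axis and vertical above 0.3 rad).
It fails at once if the spice jar is moved more than 20 mm or tipped (distance of spice from where it was at the start of the episode above 0.02 m or angle between spice's own z axis and vertical above 0.3 rad).
It fails at once if a jar is tipped over or shoved more than 30 mm (distance of any of red_jar, blue_jar, yellow_jar from where it was at the start of the episode above 0.03 m or angle between any of red_jar, blue_jar, yellow_jar's own z axis and vertical above 0.5 rad).
It also fails if it takes over 106 s, if anything falls off the work surface, if the arm or the gripper's body presses on something with over 40 N, if the wrist force passes 120 N, or if a joint passes its speed limit or range.

## Working session

There is one attempt and no reset: what is moved stays moved. The work goes in short steps, Python scripts to look and compute and a tool call to move; the robot and the scene stay as the last step left them, time stands still between calls to the robot, and variables do not carry over. Pictures are saved under pics/ and viewed, at most 17 in all, crops included, and the job is handed in when it is done.

Besides the shell and the picture viewer there is one more tool, called after ">>>" in YAML: its name, and indented under it one key for each argument. step_arm: Moves the arm, as the interface text tells. Its arguments: {"type":"object","properties":{"deltas":{"type":"array"},"jaw":{"type":"number"},"newtons":{"type":"number"}},"required":["deltas"]}

```bash
mkdir -p pics
python3 - <<'E'
from bench import r, optics
import cv2, numpy as np
s=r.get_state(); print({k:np.round(v,3) for k,v in s.items()}, r.finger_overhang)
for n in("scene","top"):
    c=optics.read_camera(n); cv2.imwrite(f"pics/{n}0.png",c["image"]); print(n,c["vertical_fov"],c["cx"],c["cy"],c["rvec"],c["tvec"],c.keys())
E
```

```text
{'time_s': np.float64(0.0), 'joints': array([ 1.235,  0.333, -0.065,  1.461,  0.022,  1.35 , -0.089]), 'qd': array([-0.   , -0.   ,  0.001,  0.001, -0.002,  0.001, -0.   ]), 'tau': array([-0.0000e+00, -6.2546e+01,  4.9000e-02, -3.9160e+01,  1.6000e-02,
        1.0000e-02,  0.0000e+00]), 'tcp_pos': array([ 0.192, -0.594,  0.244]), 'tool_rot': array([-3.14 ,  0.   ,  0.313]), 'contact_force': array([-0.636, -0.249, -0.166]), 'moment': array([-0.035, -0.035, -0.001]), 'grasp_force': np.float64(0.0), 'width': np.float64(0.086)} 0.014
scene 54.0609356797996 282.83236995866014 208.12731151840424 [ 0.62572563 -2.65351281  1.14415378] [0.48317943 0.20377983 1.10609767] dict_keys(['image', 'vertical_fov', 'cx', 'cy', 'rvec', 'tvec'])
top 53.799586353747344 280.11636859188815 201.08765483543465 [ 2.14780748 -2.1178174   0.20388359] [-0.00277754  0.5472649   1.47232821] dict_keys(['image', 'vertical_fov', 'cx', 'cy', 'rvec', 'tvec'])
```

View pics/scene0.png

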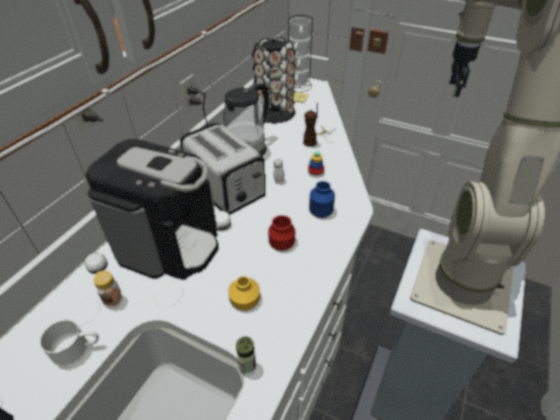

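View pics/top0.png

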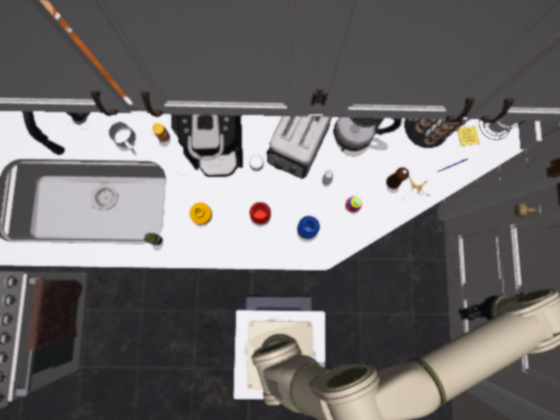

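The scene view shows the pile at (317,163), the blue jar at (322,200), red at (282,233) and yellow at (244,292). In the top view the pile is at (355,203), blue at (308,227), red at (260,212) and yellow at (200,213). Next I'll enlarge these.

Run:
```python
import cv2, numpy as np
s=cv2.imread("pics/scene0.png"); t=cv2.imread("pics/top0.png")
def cr(i,x,y,n=24): return cv2.resize(i[y-n:y+n,x-n:x+n],(198,198),interpolation=cv2.INTER_CUBIC)
a=np.hstack([cr(s,*p) for p in((317,163),(322,200),(282,233),(244,292))])
b=np.hstack([cr(t,*p) for p in((355,203),(308,227),(260,212),(200,213))])
cv2.imwrite("pics/crops.png",np.vstack([a,b]))
```

```text
(no output)
```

View pics/crops.png

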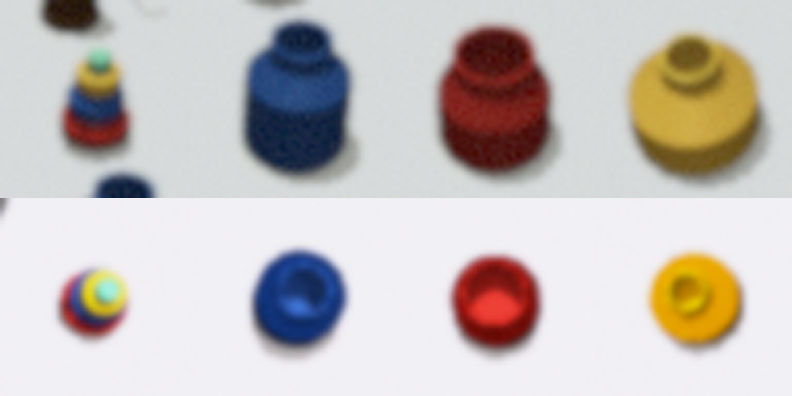

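```bash
cat > h.py <<'E'
import cv2, numpy as np
from bench import r, optics
class Cam:
    def __init__(s,n,c=None):
        c=c or optics.read_camera(n); s.im=c["image"]; f=s.im.shape[0]/2/np.tan(np.radians(c["vertical_fov"])/2)
        s.K=np.array([[f,0,c["cx"]],[0,f,c["cy"]],[0,0,1]]); s.rv=np.array(c["rvec"],float); s.tv=np.array(c["tvec"],float)
        s.R=cv2.Rodrigues(s.rv)[0]; s.C=-s.R.T@s.tv
    def proj(s,p): return cv2.projectPoints(np.atleast_2d(np.asarray(p,float)),s.rv,s.tv,s.K,None)[0][:,0]
    def ray(s,u): 
        d=s.R.T@np.linalg.inv(s.K)@np.array([u[0],u[1],1.]); return d/np.linalg.norm(d)
    def plane(s,u,z): d=s.ray(u); return s.C+d*(z-s.C[2])/d[2]
    def mask(s,col,box,k=4):
        x0,y0,x1,y1=box; im=cv2.resize(s.im[y0:y1,x0:x1],None,fx=k,fy=k,interpolation=cv2.INTER_CUBIC)
        h=cv2.cvtColor(im,cv2.COLOR_BGR2HSV); lo,hi=dict(yellow=(15,38),blue=(100,130),red=(170,188),green=(50,95))[col]
        H=h[...,0].astype(int); H=np.where((hi>180)&(H<90),H+180,H)
        m=((H>=lo)&(H<=hi)&(h[...,1]>(110 if col!="green" else 60))&(h[...,2]>35)).astype(np.uint8)
        n,l,st,ce=cv2.connectedComponentsWithStats(m)
        if n<2: return m,None,None,h
        i=1+np.argmax(st[1:,4]); 
        px=lambda q:(np.asarray(q)+.5)/k-.5+np.array([x0,y0])
        return (l==i).astype(np.uint8),px(ce[i]),px,h
def tri(a,ua,b,ub):
    A=[];y=[]
    for c,u in((a,ua),(b,ub)):
        d=c.ray(u);P=np.eye(3)-np.outer(d,d);A.append(P);y.append(P@c.C)
    A=np.vstack(A);y=np.hstack(y);X=np.linalg.lstsq(A,y,rcond=None)[0]
    return X,np.linalg.norm(A@X-y)
E
python3 - <<'E'
from h import *
S,T=Cam("scene"),Cam("top"); print(S.C,T.C,S.K[0,0],T.K[0,0])
B={"blue":((300,178,342,220),(290,207,330,247)),"red":((264,212,300,252),(242,192,280,230)),"yellow":((226,272,264,312),(185,195,217,230))}
for c,(a,b) in B.items():
    o=[]
    for cam,bx in((S,a),(T,b)):
        m,ce,px,h=cam.mask(c,bx); k=cv2.morphologyEx(m,cv2.MORPH_CLOSE,np.ones((25,25)))
        ys,xs=np.nonzero(k); o.append(px((xs.mean(),ys.mean()))); print(c,o[-1],k.sum()/16,px((xs.min(),ys.min())),px((xs.max(),ys.max())))
    print(tri(S,o[0],T,o[1]), T.plane(o[1],.04))
bs,bt=(303,143,331,178),(342,190,368,216)
for c in("green","yellow","blue","red"):
    m,u,px,_=S.mask(c,bs); m2,v,px2,_=T.mask(c,bt)
    print(c,u,v,m.sum()/16,m2.sum()/16,tri(S,u,T,v))
    for mm,p in((m,px),(m2,px2)):
        ys,xs=np.nonzero(mm); print("   ",p((xs.min(),ys.min())),p((xs.max(),ys.max())))
E
```

```text
[0.13209522 0.80989715 0.90832709] [0.27608831 0.02050794 1.54616028] 411.60696373874066 413.93631579725695
blue [321.54574774 199.80998686] 641.9375 [310.125 181.875] [333.375 216.125]
blue [308.05544585 226.85709584] 356.0625 [297.625 216.125] [318.625 237.625]
(array([ 0.4541656 , -0.09855667,  0.04208339]), np.float64(0.00030313474279333616)) [ 0.45462143 -0.09866924  0.04      ]
red [281.43979524 233.7521026 ] 709.6875 [268.875 215.875] [293.875 251.375]
red [259.7633642  212.66644508] 340.8125 [249.625 202.125] [269.625 223.375]
(array([0.505392  , 0.07931487, 0.0324425 ]), np.float64(0.0003738308990760987)) [0.50450125 0.07910072 0.04      ]
yellow [243.91483208 293.85447458] 807.6875 [228.875 276.625] [258.625 311.375]
yellow [200.15283797 213.04886231] 374.9375 [189.125 202.125] [210.875 223.875]
(array([0.50231123, 0.30119021, 0.0198234 ]), np.float64(0.000771902825913856)) [0.4998344  0.29767543 0.04      ]
green [316.6875    153.3227459] [356.33717712 201.19326568] 15.25 16.9375 (array([ 0.54566118, -0.26964302,  0.08035784]), np.float64(0.00038748350051359356))
    [314.625 151.125] [318.625 155.625]
    [354.125 199.125] [358.625 203.375]
yellow [316.30620155 158.24224806] [354.64563107 203.03853155] 48.375 51.5 (array([ 0.54334091, -0.26661179,  0.06208709]), np.float64(0.0022180609409109373))
    [311.875 154.625] [320.875 161.625]
    [350.375 196.875] [360.625 207.125]
blue [315.48038564 164.70113032] [350.02324121 205.20917085] 47.0 12.4375 (array([ 0.5386235 , -0.25242185,  0.04543813]), np.float64(0.003217952704756546))
    [310.125 161.125] [321.125 167.375]
    [348.125 200.375] [354.875 208.625]
red [315.53020749 170.38130594] [350.28668224 207.9161215 ] 76.8125 33.4375 (array([ 0.53601472, -0.25762254,  0.01729154]), np.float64(0.00728795452730391))
    [308.375 165.375] [322.875 173.875]
    [345.875 199.625] [358.625 211.375]
```

```bash
cat >> h.py <<'E'
def axis(a,ua,b,ub):
    """vertical line lying in both vertical planes camera-centroid"""
    A=[];y=[]
    for c,u in((a,ua),(b,ub)):
        d=c.ray(u); n=np.array([-d[1],d[0]]);n/=np.linalg.norm(n);A.append(n);y.append(n@c.C[:2])
    return np.linalg.solve(A,y)
E
python3 - <<'E'
from h import *
S,T=Cam("scene"),Cam("top")
D=dict(blue=((321.546,199.81),(308.055,226.857)),red=((281.44,233.752),(259.763,212.666)),yellow=((243.915,293.854),(200.153,213.049)),tablet=((316.69,153.32),(356.34,201.19)),ylid=((316.306,158.242),(354.646,203.04)))
for k,(a,b) in D.items(): print(k,axis(S,a,T,b))
M=dict(blue=((322.6,184.6),(308.8,225.4),.105),red=((281.4,221.2),(259.8,210.1),.085),yellow=((242.9,280.2),(199.1,211.6),.075))
for k,(a,b,z) in M.items(): print(k,tri(S,a,T,b),S.plane(a,z),T.plane(b,z))
# pile: scene outer extents + widest columns
bs,bt=(303,143,331,178),(342,190,368,216)
m=sum(S.mask(c,bs)[0] for c in("green","yellow","blue","red"))
m2=sum(T.mask(c,bt)[0] for c in("green","yellow","blue","red"))
def off(cam,p): return [np.round(cam.proj(q)[0],1) for q in p]
x,y=.544,-.267
for nm,c in(("S",S),("T",T)):print(nm,off(c,[(x,y,z) for z in(0,.017,.041,.065,.080,.088)]))
# red lid from T: ellipse of full pile lower edge; yellow disc ellipse
for cam,bx in((S,bs),(T,bt)):
    for c in ("yellow","blue","red"):
        mm,ce,px,h=cam.mask(c,bx); k=np.concatenate(cv2.findContours(mm,0,1)[0]); (cx,cy),rad=cv2.minEnclosingCircle(k); print(c,px((cx,cy)),rad/4)
E
```

```text
blue [ 0.45377926 -0.09810522]
red [0.50512886 0.07926267]
yellow [0.50214791 0.30054131]
tablet [ 0.54637238 -0.27076337]
ylid [ 0.5475311  -0.27320173]
blue (array([ 0.4527347 , -0.09579078,  0.10657845]), np.float64(0.0012221298117051956)) [ 0.45423242 -0.09744698  0.105     ] [ 0.45208603 -0.09613285  0.105     ]
red (array([0.50673832, 0.07732135, 0.08193932]), np.float64(0.0010092779745868798)) [0.5046304  0.07992283 0.085     ] [0.5069441  0.07742017 0.085     ]
yellow (array([0.50172785, 0.29641419, 0.07169441]), np.float64(0.0020759051370157124)) [0.50174405 0.29875146 0.075     ] [0.49982928 0.29524929 0.075     ]
S [array([315.7, 172.4]), array([315.9, 168.6]), array([316.3, 163.1]), array([316.7, 157.5]), array([316.9, 154. ]), array([317., 152.])]
T [array([351.5, 205.3]), array([352.4, 204.5]), array([353.6, 203.4]), array([354.8, 202.3]), array([355.6, 201.6]), array([356. , 201.2])]
yellow [316.35483837 157.4596777 ] 4.751883506774902
blue [315.5173912  163.82826042] 5.735276699066162
red [315.625 168.5  ] 7.39195442199707
yellow [355.6863203  202.00884438] 5.346965789794922
blue [351.625 204.625] 5.000024795532227
red [352.5  204.75] 7.282280445098877
```

```bash
python3 - <<'E'
from h import *
S,T=Cam("scene"),Cam("top")
print("mill",S.plane((309,144),0),T.plane((403,174),.15), T.plane((391,184),.0)); print("salt",S.plane((279,180),0),T.plane((328,175),.09)); print("spice",S.plane((247,371),0))
# shape check: all-joint TCP goals
tp=r.get_state()["tcp_pos"]; yaw=r.get_state()["tool_rot"]; print(tp,yaw)
E
cat >> h.py <<'E'
def go(p):
    """tool-frame shift from the measured pose to world p"""
    s=r.get_state(); ro,pi,ya=s["tool_rot"]; R=cv2.Rodrigues(np.array([0,0,ya]))[0]@cv2.Rodrigues(np.array([0,pi,0.]))[0]@cv2.Rodrigues(np.array([ro,0,0.]))[0]
    print("t",round(float(s["time_s"]),2),"tcp",np.round(s["tcp_pos"],4),"rot",np.round(s["tool_rot"],3),"w",np.round(s["width"],4),"F",np.round(s["contact_force"],1),"g",np.round(s["grasp_force"],1))
    if p is not None: print("shift",np.round(R.T@(np.array(p)-s["tcp_pos"]),4))
E
python3 -c "
from h import *
go((.546,-.2705,.16))"
```

```text
mill [ 6.36658308e-01 -4.17355668e-01 -1.11022302e-16] [ 0.63135507 -0.42073373  0.15      ] [ 0.629276   -0.42031774  0.        ]
salt [ 0.6412399  -0.17168897  0.        ] [ 0.638505   -0.16684592  0.09      ]
spice [0.39741023 0.46685178 0.        ]
[ 0.19234689 -0.59462892  0.24520518] [-3.14142917e+00 -4.83945176e-05  3.12774254e-01]
t 0.4 tcp [ 0.1923 -0.5946  0.2452] rot [-3.141 -0.     0.313] w 0.0855 F [ 0.2 -0.4  0.3] g 0.0
shift [ 0.4362 -0.1996  0.0853]
```

>>> step_arm:
  deltas: [0.436,-0.2,0,0,0.436,-0.2,0,0,0.436,-0.2,0,0,0.436,-0.2,0,0,0.436,-0.2,0,0]
  jaw: 0
  newtons: 30

```text
time_s: 1.02
tcp_pos: [0.4238, -0.3818, 0.2456]
tool_rot: [3.141, -0.0, 0.313]
contact_force: [-0.0, -1.0, -0.3]
width: 0.0426
grasp_force: 0.0
```

```bash
python3 -c "
from h import *
go((.546,-.2705,.18))"
```

```text
t 1.02 tcp [ 0.4238 -0.3818  0.2456] rot [ 3.141 -0.     0.313] w 0.0426 F [-0.  -1.  -0.3] g 0.0
shift [ 0.1505 -0.0684  0.0656]
```

>>> step_arm:
  deltas: [0.15,-0.068,0,0,0.15,-0.068,0,0,0.15,-0.068,0.08,0,0.15,-0.068,0.1,0,0.15,-0.068,0.1,0]

```text
time_s: 1.65
tcp_pos: [0.5429, -0.2707, 0.1422]
tool_rot: [-3.137, 0.004, 0.315]
contact_force: [-0.6, -0.6, 0.4]
width: 0.0429
grasp_force: 0.0
```

Run:
```python
from h import *
S,T=Cam("scene"),Cam("top"); go((.546,-.2705,.091))
a=cv2.resize(S.im[125:185,285:345],(400,400),interpolation=cv2.INTER_CUBIC);b=cv2.resize(T.im[170:230,325:385],(400,400),interpolation=cv2.INTER_CUBIC)
cv2.imwrite("pics/c1.png",np.hstack([a,b]))
p=r.get_state()["tcp_pos"]; print(S.proj(p+[0,0,-.014]),T.proj(p+[0,0,-.014]))
```

```text
t 1.75 tcp [ 0.5444 -0.2734  0.1468] rot [ 3.141e+00 -1.000e-03  3.120e-01] w 0.0423 F [ 0.1 -0.1  1.3] g 0.0
shift [ 0.0024 -0.0023  0.0558]
[[318.40231148 139.94261644]] [[360.32129626 198.80455869]]
```

View pics/c1.png

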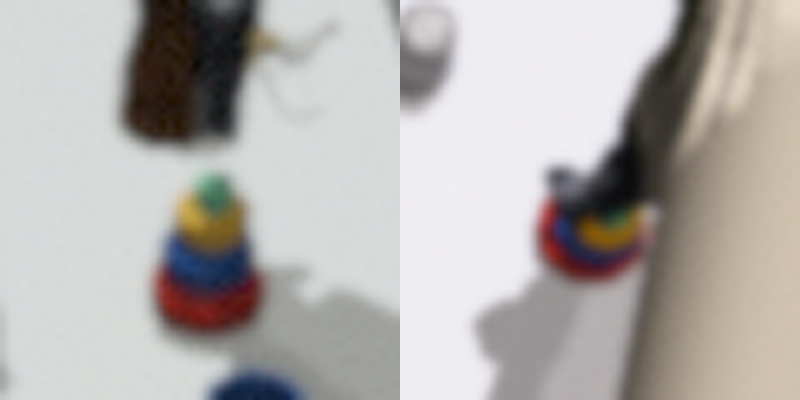

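The scene crop shows the closed-in fingers at (318,145), centred over the tablet at (317,153). The pile stands undisturbed. I'll descend and grip.

>>> step_arm:
  deltas: [0.0025,-0.0025,0.03,0,0.0025,-0.0025,0.05,0,0.0025,-0.0025,0.056,0,0.0025,-0.0025,0.056,0,0.0025,-0.0025,0.056,0]

```text
time_s: 2.38
tcp_pos: [0.5465, -0.2697, 0.0905]
tool_rot: [3.14, -0.001, 0.313]
contact_force: [0.2, -0.8, -0.3]
width: 0.0433
grasp_force: 0.0
```

>>> step_arm:
  deltas: [0,0,0,0,0,0,0,0,0,0,0,0,0,0,0,0]
  jaw: -1
  newtons: 25

```text
time_s: 2.88
tcp_pos: [0.5464, -0.2694, 0.09]
tool_rot: [3.141, -0.001, 0.313]
contact_force: [-1.2, 0.8, 5.3]
width: 0.0208
grasp_force: 24.6
```

>>> step_arm:
  deltas: [0,0,-0.03,0,0,0,-0.08,0,0,0,-0.08,0]

```text
time_s: 3.25
tcp_pos: [0.5479, -0.27, 0.1734]
tool_rot: [3.137, -0.005, 0.313]
contact_force: [0.9, -0.4, -1.2]
width: 0.0206
grasp_force: 24.5
```

Run:
```python
from h import *
S,T=Cam("scene"),Cam("top"); go((.4535,-.0975,.16))
a=cv2.resize(S.im[125:185,285:345],(400,400),interpolation=cv2.INTER_CUBIC);b=cv2.resize(T.im[170:230,325:385],(400,400),interpolation=cv2.INTER_CUBIC)
cv2.imwrite("pics/c2.png",np.hstack([a,b]))
bs=(303,110,331,178)
for c in("green","yellow","blue","red"):
  m,u,px,_=S.mask(c,bs); print(c,u,m.sum()/16)
```

```text
t 3.35 tcp [ 0.5459 -0.2694  0.1693] rot [ 3.141 -0.     0.313] w 0.0205 F [ 0.3  0.2 -1.3] g 24.5
shift [-0.035  -0.1919  0.0092]
green [319.125 123.125] 0.0625
yellow [316.18109137 157.45850254] 61.5625
blue [315.42446524 164.66510695] 46.75
red [315.64214286 170.30704082] 76.5625
```

View pics/c2.png

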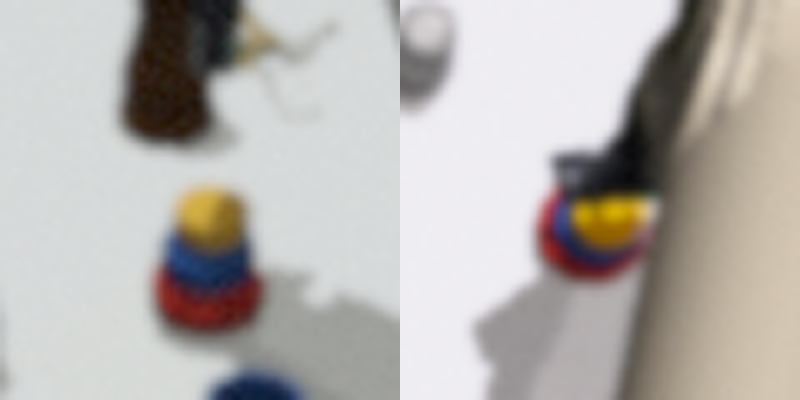

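The tablet is off the pile and held, with the green just visible beside the finger. The lids are still in place at (316,157). Next is the blue jar.

>>> step_arm:
  deltas: [-0.035,-0.192,0,0,-0.035,-0.192,0,0,-0.035,-0.192,0,0,-0.035,-0.192,0,0,-0.035,-0.192,0,0]

```text
time_s: 3.98
tcp_pos: [0.4532, -0.0976, 0.1687]
tool_rot: [3.142, 0.001, 0.313]
contact_force: [0.8, -0.4, 0.1]
width: 0.0203
grasp_force: 24.6
```

Run:
```python
from h import *
S=Cam("scene"); go((.4535,-.0975,.124))
cv2.imwrite("pics/c3.png",cv2.resize(S.im[140:220,282:362],(480,480),interpolation=cv2.INTER_CUBIC))
```

```text
t 4.03 tcp [ 0.4535 -0.0983  0.1688] rot [-3.141e+00  1.000e-03  3.120e-01] w 0.0205 F [ 0.3 -0.7 -0.1] g 24.6
shift [ 0.0003 -0.0008  0.0448]
```

View pics/c3.png

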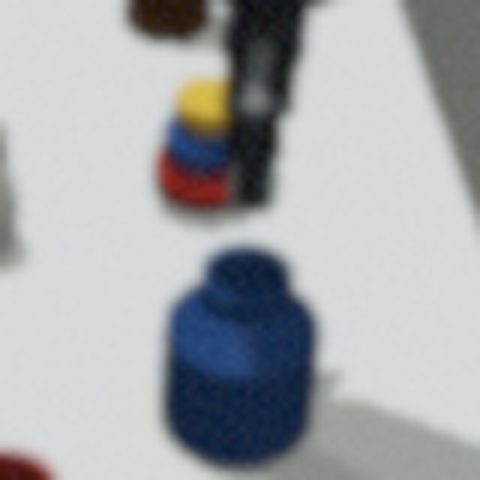

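The fingers at (324,171) are centred over the blue mouth at (323,185), so I'll lower and release.

>>> step_arm:
  deltas: [0,0,0.03,0,0,0,0.045,0,0,0,0.045,0,0,0,0.045,0,0,0,0.045,0]

```text
time_s: 4.65
tcp_pos: [0.4541, -0.0976, 0.1251]
tool_rot: [3.141, -0.001, 0.313]
contact_force: [-0.6, -0.0, -0.3]
width: 0.0208
grasp_force: 24.6
```

>>> step_arm:
  deltas: [0,0,0,0,0,0,0,0,0,0,0,0,0,0,0,0]
  jaw: 0.4

```text
time_s: 5.15
tcp_pos: [0.4535, -0.0974, 0.1243]
tool_rot: [3.142, -0.0, 0.313]
contact_force: [-0.0, 0.5, 0.8]
width: 0.0598
grasp_force: 0.0
```

>>> step_arm:
  deltas: [0,0,-0.06,0,0,0,-0.076,0,0,0.095,-0.076,0,0,0.192,-0.076,0,0,0.192,-0.076,0]

```text
time_s: 5.78
tcp_pos: [0.5116, -0.2777, 0.2001]
tool_rot: [3.141, 0.0, 0.313]
contact_force: [1.2, 0.9, 0.1]
width: 0.0599
grasp_force: 0.0
```

Run:
```python
from h import *
S,T=Cam("scene"),Cam("top"); go((.5455,-.2695,.12))
a=cv2.resize(S.im[140:220,282:362],(400,400),interpolation=cv2.INTER_CUBIC);b=cv2.resize(T.im[187:267,268:348],(400,400),interpolation=cv2.INTER_CUBIC)
cv2.imwrite("pics/c4.png",np.hstack([a,b]))
bs=(303,110,331,178)
for c in("green","yellow","blue","red"):
  m,u,px,_=S.mask(c,bs); print(c,u,m.sum()/16)
print(S.mask("blue",(300,178,342,220))[1])
```

```text
t 5.88 tcp [ 0.5103 -0.283   0.1986] rot [3.141e+00 2.000e-03 3.050e-01] w 0.0596 F [-0.2  0.6 -0.5] g 0.0
shift [ 0.0378 -0.0024  0.0785]
green None 0.0
yellow [316.34687197 157.38566925] 64.4375
blue [315.37739398 164.67800958] 45.6875
red [315.55766063 170.37829489] 75.875
[321.61262063 199.79346184]
```

View pics/c4.png

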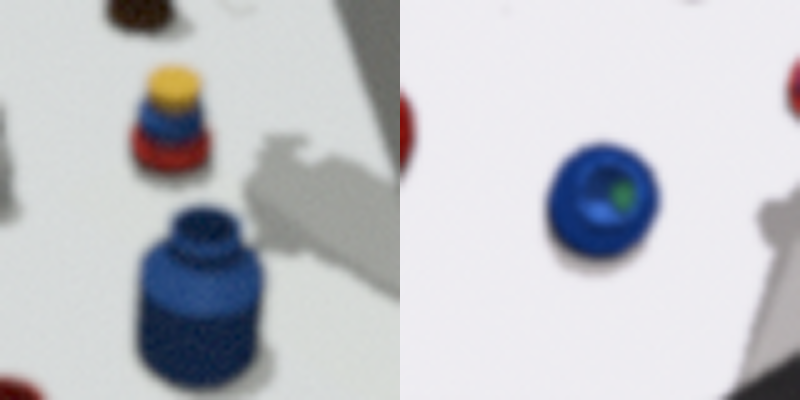

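The tablet is visible inside the blue jar in the top view, at about (313,226). The jar hasn't moved and the pile is intact. Now the yellow lid.

Run:
```python
from h import *
S=Cam("scene"); T=Cam("top")
print(T.plane((355.69,202.01),.068), S.plane((316.35,157.39),.067), axis(S,(316.35,157.39),T,(355.69,202.01)), tri(S,(316.35,157.39),T,(355.69,202.01)))
print("red S axis/T", S.plane((315.6,170.4),.015))
go((.5455,-.268,.11))
```

```text
[ 0.54460877 -0.26973878  0.068     ] [ 0.5443259  -0.26473251  0.067     ] [ 0.54740629 -0.27276265] (array([ 0.54610986, -0.27072664,  0.06235257]), np.float64(0.0006881889607828036))
red S axis/T [ 0.54198609 -0.25963082  0.015     ]
t 5.97 tcp [ 0.5109 -0.2765  0.1992] rot [-3.14e+00  1.00e-03  3.11e-01] w 0.0599 F [ 0.2  1.1 -0.2] g 0.0
shift [0.0356 0.0027 0.0891]
```

>>> step_arm:
  deltas: [0.035,0.004,0.04,0,0.035,0.004,0.09,0,0.035,0.004,0.12,0,0.035,0.004,0.132,0,0.035,0.004,0.132,0]

```text
time_s: 6.6
tcp_pos: [0.5458, -0.268, 0.0686]
tool_rot: [-3.141, 0.0, 0.314]
contact_force: [-0.2, 0.5, 0.9]
width: 0.0594
grasp_force: 0.0
```

>>> step_arm:
  deltas: [0,0,0,0,0,0,0,0,0,0,0,0,0,0,0,0]
  jaw: -1
  newtons: 30

```text
time_s: 7.1
tcp_pos: [0.5468, -0.2689, 0.0702]
tool_rot: [3.14, -0.002, 0.313]
contact_force: [-1.0, 2.0, 6.5]
width: 0.0384
grasp_force: 30.0
```

```bash
python3 -c "
from h import *
go((.5455,-.268,.16))"
```

```text
t 7.1 tcp [ 0.5468 -0.2689  0.0702] rot [ 3.14e+00 -2.00e-03  3.13e-01] w 0.0384 F [-1.   2.   6.5] g 30.0
shift [-0.0008 -0.0011 -0.0898]
```

>>> step_arm:
  deltas: [0,0,-0.03,0,0,0,-0.09,0,0,0,-0.13,0,0,0,-0.13,0]

```text
time_s: 7.6
tcp_pos: [0.5475, -0.2696, 0.2028]
tool_rot: [3.136, -0.005, 0.313]
contact_force: [0.6, 0.1, -1.4]
width: 0.038
grasp_force: 30.6
```

Run:
```python
from h import *
print(np.round(r.get_state()["joints"],2)); 
S,T=Cam("scene"),Cam("top"); go((.5015,.299,.2))
a=cv2.resize(S.im[100:190,275:365],(400,400),interpolation=cv2.INTER_CUBIC);b=cv2.resize(T.im[160:240,315:395],(400,400),interpolation=cv2.INTER_CUBIC)
cv2.imwrite("pics/c5.png",np.hstack([a,b]))
```

```text
[ 0.65  0.34 -0.34  1.55  0.12  1.26 -0.96]
t 7.7 tcp [ 0.5457 -0.2689  0.1985] rot [ 3.141 -0.     0.313] w 0.0382 F [-0.1  0.3 -0.9] g 30.6
shift [ 0.1326 -0.554  -0.0018]
```

View pics/c5.png

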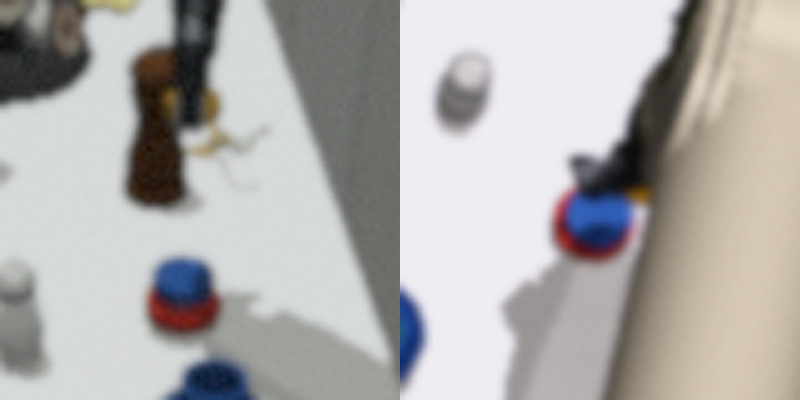

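The yellow lid is held level between the fingers (scene about (317,124)). The blue and red lids remain stacked at (316,164).

>>> step_arm:
  deltas: [0.133,-0.554,0,0,0.133,-0.554,0,0,0.133,-0.554,0,0,0.133,-0.554,0,0,0.133,-0.554,0,0]

```text
time_s: 8.32
tcp_pos: [0.5205, 0.0444, 0.197]
tool_rot: [-3.141, 0.002, 0.312]
contact_force: [1.8, -1.0, -0.7]
width: 0.0385
grasp_force: 30.6
```

```bash
python3 -c "
from h import *
print(np.round(r.get_state()['joints'],2)); go((.5015,.299,.2))"
```

```text
[ 0.32  0.18 -0.54  1.77  0.1   1.22 -1.51]
t 8.32 tcp [0.5205 0.0444 0.197 ] rot [-3.141e+00  2.000e-03  3.120e-01] w 0.0385 F [ 1.8 -1.  -0.7] g 30.6
shift [ 0.0602 -0.2481 -0.003 ]
```

>>> step_arm:
  deltas: [0.06,-0.248,0,0,0.06,-0.248,0,0,0.06,-0.248,0,0,0.06,-0.248,0,0,0.06,-0.248,0,0]

```text
time_s: 8.95
tcp_pos: [0.4994, 0.3024, 0.1968]
tool_rot: [-3.139, 0.003, 0.321]
contact_force: [-0.2, -0.5, -0.7]
width: 0.0386
grasp_force: 30.7
```

```bash
python3 -c "
from h import *
print(np.round(r.get_state()['joints'],2)); go((.5015,.299,.115))"
```

```text
[-0.07  0.35 -0.68  1.61  0.23  1.26 -2.04]
t 8.95 tcp [0.4994 0.3024 0.1968] rot [-3.139e+00  3.000e-03  3.210e-01] w 0.0386 F [-0.2 -0.5 -0.7] g 30.7
shift [0.0011 0.0041 0.0818]
```

>>> step_arm:
  deltas: [0.001,0.004,0.04,0,0.001,0.004,0.08,0,0.001,0.004,0.08,0,0.001,0.004,0.08,0]

```text
time_s: 9.45
tcp_pos: [0.505, 0.2937, 0.1193]
tool_rot: [-3.141, -0.001, 0.313]
contact_force: [-0.5, 1.0, -0.4]
width: 0.0384
grasp_force: 30.7
```

Run:
```python
from h import *
S,T=Cam("scene"),Cam("top"); go((.5015,.299,.087))
a=cv2.resize(S.im[250:320,210:280],(400,400),interpolation=cv2.INTER_CUBIC);b=cv2.resize(T.im[180:250,165:235],(400,400),interpolation=cv2.INTER_CUBIC)
cv2.imwrite("pics/c6.png",np.hstack([a,b]))
p=r.get_state()["tcp_pos"]; print(S.proj([p,p-[0,0,.022]]),T.proj([p,p-[0,0,.022]]))
```

```text
t 9.55 tcp [0.5054 0.2941 0.12  ] rot [-3.141e+00 -2.000e-03  3.130e-01] w 0.0386 F [-0.2 -0.5 -0.5] g 30.7
shift [-0.0023 -0.0058  0.033 ]
[[241.28058447 266.9788093 ]
 [241.92310354 272.60477608]] [[197.17733955 208.03546191]
 [198.32517575 209.04106716]]
```

View pics/c6.png

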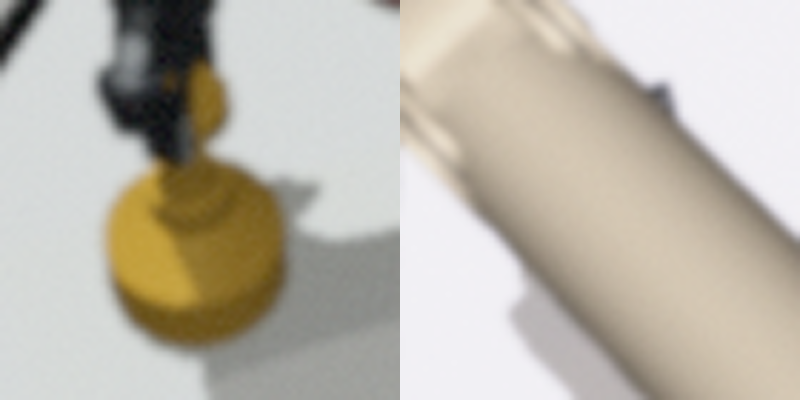

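The scene crop shows the held lid's right edge at (250,266), above the jar mouth at (243,280). It is slightly off centre as commanded. The arm hides the top view. I'll correct the position and lower in steps.

>>> step_arm:
  deltas: [-0.0016,-0.0062,0,0,-0.0016,-0.0062,0.012,0,-0.0016,-0.0062,0.012,0,-0.0016,-0.0062,0.012,0,-0.0016,-0.0062,0.012,0]

```text
time_s: 10.18
tcp_pos: [0.5013, 0.2991, 0.1064]
tool_rot: [3.142, -0.0, 0.313]
contact_force: [0.3, -0.1, 0.1]
width: 0.0383
grasp_force: 30.7
```

```bash
python3 -c "
from h import *
S=Cam('scene'); go((.502,.2995,.087))
print(S.mask('yellow',(226,282,264,312))[1])"
```

```text
t 10.22 tcp [0.5013 0.2991 0.1064] rot [ 3.142 -0.     0.313] w 0.0385 F [ 0.4  0.7 -0.1] g 30.7
shift [ 0.0007 -0.0002  0.0194]
[244.02252322 294.67763158]
```

>>> step_arm:
  deltas: [0,0,0.006,0,0,0,0.01,0,0,0,0.013,0,0,0,0.016,0,0,0,0.016,0]

```text
time_s: 10.85
tcp_pos: [0.5011, 0.299, 0.09]
tool_rot: [3.141, 0.0, 0.313]
contact_force: [-1.2, 0.2, -0.3]
width: 0.0384
grasp_force: 30.7
```

>>> step_arm:
  deltas: [0,0,0.002,0,0,0,0.004,0,0,0,0.004,0]

```text
time_s: 11.22
tcp_pos: [0.5015, 0.2994, 0.0874]
tool_rot: [3.141, -0.001, 0.313]
contact_force: [-3.4, -2.7, 10.1]
width: 0.0383
grasp_force: 37.2
```

Run:
```python
from h import *
S=Cam("scene"); go(None)
cv2.imwrite("pics/c7.png",cv2.resize(S.im[250:320,210:280],(400,400),interpolation=cv2.INTER_CUBIC))
```

```text
t 11.28 tcp [0.5015 0.2994 0.0874] rot [ 3.141e+00 -1.000e-03  3.130e-01] w 0.0383 F [-2.8 -1.8 10.7] g 37.2
```

View pics/c7.png

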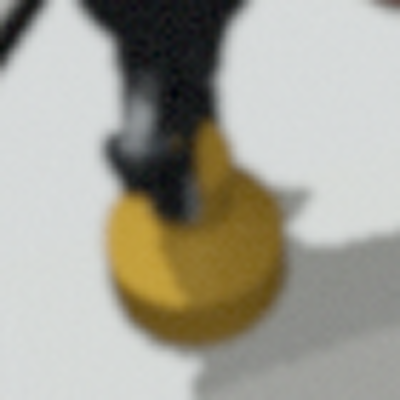

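The lid meets the rim at TCP z 0.087, the expected seated height, at scene (249,277). I'll release it.

>>> step_arm:
  deltas: [0,0,-0.002,0,0,0,-0.002,0,0,0,-0.002,0,0,0,-0.002,0]
  jaw: 0.5

```text
time_s: 11.78
tcp_pos: [0.5011, 0.2991, 0.0881]
tool_rot: [3.142, 0.0, 0.313]
contact_force: [0.0, -0.2, -0.2]
width: 0.0636
grasp_force: 0.0
```

>>> step_arm:
  deltas: [0,0,-0.04,0,0,0,-0.1,0,0,0,-0.12,0,0,0.06,-0.12,0,0,0.12,-0.12,0]

```text
time_s: 12.4
tcp_pos: [0.5382, 0.1838, 0.2081]
tool_rot: [3.141, -0.0, 0.314]
contact_force: [0.0, 0.3, 0.6]
width: 0.0639
grasp_force: 0.0
```

Run:
```python
from h import *
S,T=Cam("scene"),Cam("top"); go((.545,-.2675,.2))
a=cv2.resize(S.im[250:320,210:280],(400,400),interpolation=cv2.INTER_CUBIC);b=cv2.resize(T.im[180:250,165:235],(400,400),interpolation=cv2.INTER_CUBIC)
cv2.imwrite("pics/c8.png",np.hstack([a,b]))
bs,bt=(303,143,331,178),(342,190,368,216)
u=S.mask("blue",bs); v=T.mask("blue",bt); print(u[1],v[1],u[0].sum()/16,v[0].sum()/16)
for m in(u,v):
    k=np.concatenate(cv2.findContours(m[0],0,1)[0]); c,rad=cv2.minEnclosingCircle(k); print(m[2](c),rad/4)
print(tri(S,u[1],T,v[1]),axis(S,u[1],T,v[1]),T.plane(v[1],.046),S.plane(u[1],.044))
```

```text
t 12.5 tcp [0.5407 0.1767 0.2073] rot [3.138e+00 1.000e-03 3.020e-01] w 0.0638 F [ 0.1 -0.2 -0.4] g 0.0
shift [-0.1282  0.4253  0.0091]
[315.83556388 162.84627052] [354.18897096 202.87963195] 87.5625 124.8125
[315.75 163.  ] 5.929295539855957
[354.21142292 202.80110264] 6.430078983306885
(array([ 0.54659034, -0.26963072,  0.03960122]), np.float64(0.00026281195177958977)) [ 0.54708282 -0.2704003 ] [ 0.54526074 -0.26844432  0.046     ] [ 0.54467868 -0.26414183  0.044     ]
```

View pics/c8.png

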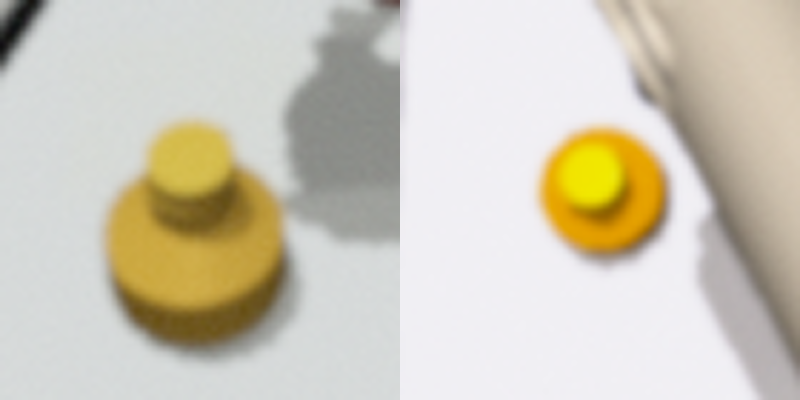

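The yellow lid sits flat and centred on its jar in both views (scene (243,279), top (199,211)). Now the blue lid.

>>> step_arm:
  deltas: [-0.128,0.425,0,0,-0.128,0.425,0,0,-0.128,0.425,0,0,-0.128,0.425,0,0,-0.128,0.425,0,0]
  jaw: 0.75

```text
time_s: 13.12
tcp_pos: [0.544, -0.1294, 0.2079]
tool_rot: [3.142, 0.0, 0.313]
contact_force: [0.8, 1.0, 0.9]
width: 0.0746
grasp_force: 0.0
```

```bash
python3 -c "
from h import *
go((.546,-.269,.14))"
```

```text
t 13.12 tcp [ 0.544  -0.1294  0.2079] rot [3.142 0.    0.313] w 0.0746 F [0.8 1.  0.9] g 0.0
shift [-0.041   0.1334  0.068 ]
```

>>> step_arm:
  deltas: [-0.041,0.133,0,0,-0.041,0.133,0,0,-0.041,0.133,0.05,0,-0.041,0.133,0.1,0,-0.041,0.133,0.1,0]

```text
time_s: 13.75
tcp_pos: [0.5437, -0.2655, 0.1042]
tool_rot: [-3.136, 0.006, 0.313]
contact_force: [0.2, 0.2, 0.9]
width: 0.0746
grasp_force: 0.0
```

>>> step_arm:
  deltas: [0,0,0,0,0,0,0,0]

```text
time_s: 14.0
tcp_pos: [0.5478, -0.2669, 0.1108]
tool_rot: [3.139, -0.003, 0.313]
contact_force: [-0.4, -0.2, 0.4]
width: 0.0749
grasp_force: 0.0
```

```bash
python3 -c "
from h import *
go((.546,-.269,.046))"
```

```text
t 14.0 tcp [ 0.5478 -0.2669  0.1108] rot [ 3.139e+00 -3.000e-03  3.130e-01] w 0.0749 F [-0.4 -0.2  0.4] g 0.0
shift [-0.0025  0.0013  0.0648]
```

>>> step_arm:
  deltas: [-0.001,0.002,0.03,0,-0.001,0.002,0.05,0,-0.001,0.002,0.062,0,-0.001,0.002,0.062,0,-0.001,0.002,0.062,0]

```text
time_s: 14.62
tcp_pos: [0.5466, -0.269, 0.0472]
tool_rot: [3.141, -0.001, 0.313]
contact_force: [1.4, -0.4, -1.1]
width: 0.0745
grasp_force: 0.0
```

>>> step_arm:
  deltas: [0,0,0,0,0,0,0,0,0,0,0,0,0,0,0,0]
  jaw: -1

```text
time_s: 15.12
tcp_pos: [0.5465, -0.2691, 0.0474]
tool_rot: [3.141, -0.001, 0.313]
contact_force: [-1.9, 1.3, 6.6]
width: 0.0496
grasp_force: 30.6
```

```bash
python3 -c "
from h import *
go((.546,-.269,.2))"
```

```text
t 15.12 tcp [ 0.5465 -0.2691  0.0474] rot [ 3.141e+00 -1.000e-03  3.130e-01] w 0.0496 F [-1.9  1.3  6.6] g 30.6
shift [-3.000e-04 -1.000e-04 -1.526e-01]
```

>>> step_arm:
  deltas: [0,0,-0.03,0,0,0,-0.09,0,0,0,-0.14,0,0,0,-0.14,0]

```text
time_s: 15.62
tcp_pos: [0.5482, -0.2697, 0.1913]
tool_rot: [3.136, -0.006, 0.313]
contact_force: [0.1, 0.1, -2.2]
width: 0.0492
grasp_force: 31.5
```

>>> step_arm:
  deltas: [-0.035,-0.192,0,0,-0.035,-0.192,0,0,-0.035,-0.192,0,0,-0.035,-0.192,0,0,-0.035,-0.192,0,0]

```text
time_s: 16.25
tcp_pos: [0.4534, -0.097, 0.186]
tool_rot: [3.141, 0.0, 0.313]
contact_force: [-0.1, -0.1, -0.9]
width: 0.0494
grasp_force: 31.5
```

>>> step_arm:
  deltas: [0,0,0.02,0,0,0,0.04,0,0,0,0.04,0,0,0,0.04,0]

```text
time_s: 16.75
tcp_pos: [0.4542, -0.0977, 0.1468]
tool_rot: [-3.142, -0.0, 0.312]
contact_force: [-0.6, 0.4, -1.1]
width: 0.0494
grasp_force: 31.5
```

Run:
```python
from h import *
S,T=Cam("scene"),Cam("top"); go((.4535,-.0975,.13))
a=cv2.resize(S.im[150:220,287:357],(400,400),interpolation=cv2.INTER_CUBIC);b=cv2.resize(T.im[187:257,273:343],(400,400),interpolation=cv2.INTER_CUBIC)
cv2.imwrite("pics/c9.png",np.hstack([a,b]))
p=r.get_state()["tcp_pos"]; q=[p,p-[0,0,.013]]; print(S.proj(q),T.proj(q))
u=S.mask("red",(303,143,331,178)); v=T.mask("red",(342,190,368,216)); print(u[1],v[1],u[0].sum()/16,v[0].sum()/16)
print(tri(S,u[1],T,v[1]),axis(S,u[1],T,v[1]),T.plane(v[1],.022),S.plane(u[1],.02))
```

```text
t 16.85 tcp [ 0.4543 -0.0974  0.147 ] rot [ 3.141e+00 -1.000e-03  3.120e-01] w 0.0494 F [-0.7  0.9 -0.4] g 31.5
shift [-0.0008 -0.0002  0.017 ]
[[323.49620108 173.69900951]
 [323.21199222 177.12449958]] [[310.18257584 223.28719924]
 [309.86395778 223.76120543]]
[313.90285235 167.48892617] [353.20705598 204.08551316] 93.125 187.5625
(array([ 0.54903804, -0.26918377,  0.01791484]), np.float64(0.004927164192035226)) [ 0.55847511 -0.28390296] [ 0.5449224  -0.26929323  0.022     ] [ 0.55156778 -0.26618344  0.02      ]
```

View pics/c9.png

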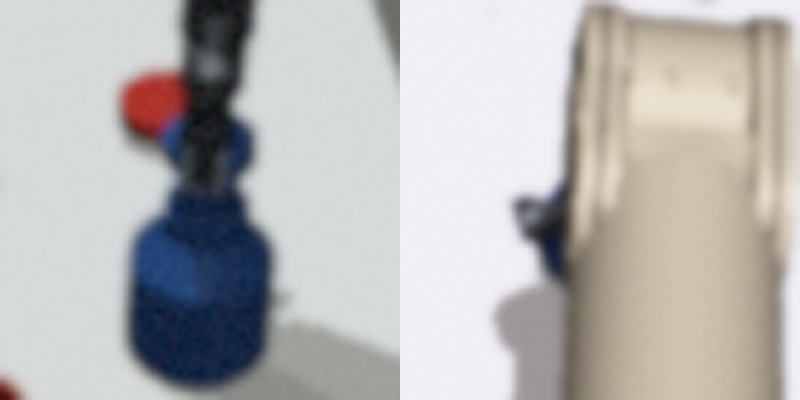

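In the scene crop the lid (centre x≈323.4) lines up with the neck (x≈323.3). I'll lower it.

>>> step_arm:
  deltas: [-0.0008,0,0.01,0,-0.0008,0,0.015,0,-0.0008,0,0.02,0,-0.0008,0,0.025,0,-0.0008,0,0.025,0]

```text
time_s: 17.48
tcp_pos: [0.4527, -0.0972, 0.1209]
tool_rot: [-3.141, 0.001, 0.313]
contact_force: [-0.3, -0.1, 0.0]
width: 0.0491
grasp_force: 31.5
```

>>> step_arm:
  deltas: [0,0,0.003,0,0,0,0.006,0,0,0,0.006,0]

```text
time_s: 17.85
tcp_pos: [0.4542, -0.0975, 0.1179]
tool_rot: [3.139, -0.002, 0.313]
contact_force: [-9.3, 0.9, 27.7]
width: 0.0494
grasp_force: 33.9
```

```bash
python3 -c "
from h import *
go((.4535,-.0975,.1184))"
```

```text
t 17.85 tcp [ 0.4542 -0.0975  0.1179] rot [ 3.139e+00 -2.000e-03  3.130e-01] w 0.0494 F [-9.3  0.9 27.7] g 33.9
shift [-0.0007 -0.0002 -0.0005]
```

Seated at the expected height (0.118). I'll back off slightly and release.

>>> step_arm:
  deltas: [0,0,-0.003,0,0,0,-0.003,0,0,0,-0.003,0]

```text
time_s: 18.23
tcp_pos: [0.453, -0.0973, 0.1183]
tool_rot: [3.141, -0.0, 0.313]
contact_force: [-0.0, 0.1, 1.5]
width: 0.0494
grasp_force: 31.7
```

>>> step_arm:
  deltas: [0,0,0,0,0,0,0,0,0,0,0,0,0,0,0,0]
  jaw: 1

```text
time_s: 18.73
tcp_pos: [0.4529, -0.0973, 0.1183]
tool_rot: [3.142, 0.0, 0.313]
contact_force: [-0.7, -0.5, -0.3]
width: 0.0855
grasp_force: 0.0
```

>>> step_arm:
  deltas: [0,0,-0.05,0,0,0,-0.08,0,0,0.05,-0.08,0,0,0.1,-0.08,0,0,0.1,-0.08,0]

```text
time_s: 19.35
tcp_pos: [0.4835, -0.1963, 0.1978]
tool_rot: [3.141, 0.001, 0.307]
contact_force: [-0.2, 1.0, -0.3]
width: 0.085
grasp_force: 0.0
```

Run:
```python
from h import *
S,T=Cam("scene"),Cam("top"); go((.545,-.268,.2))
a=cv2.resize(S.im[140:220,287:367],(400,400),interpolation=cv2.INTER_CUBIC);b=cv2.resize(T.im[177:257,293:373],(400,400),interpolation=cv2.INTER_CUBIC)
cv2.imwrite("pics/c10.png",np.hstack([a,b]))
u=S.mask("red",(303,143,331,178)); v=T.mask("red",(342,190,368,216)); print(u[1],v[1],u[0].sum()/16,v[0].sum()/16)
print(tri(S,u[1],T,v[1]),axis(S,u[1],T,v[1]),T.plane(v[1],.022),S.plane(u[1],.02))
```

```text
t 19.45 tcp [ 0.4836 -0.1923  0.198 ] rot [-3.141  0.     0.312] w 0.0853 F [0.3 0.2 0.7] g 0.0
shift [ 0.0352  0.0909 -0.0021]
[315.72856498 168.31656137] None 138.5 0.0Traceback (most recent call last):
  File "<stdin>", line 6, in <module>
  File "h.py", line 25, in tri
    d=c.ray(u);P=np.eye(3)-np.outer(d,d);A.append(P);y.append(P@c.C)
  File "h.py", line 10, in ray
    d=s.R.T@np.linalg.inv(s.K)@np.array([u[0],u[1],1.]); return d/np.linalg.norm(d)
                                         ~^^^
TypeError: 'NoneType' object is not subscriptable
```

View pics/c10.png

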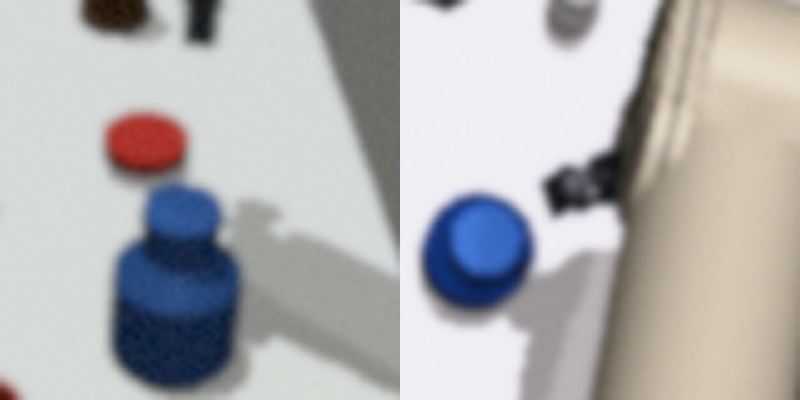

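The blue lid sits flat on its jar (scene (323,182), top (311,226)). Now the red lid.

Run:
```python
from h import *
S,T=Cam("scene"),Cam("top"); u,v=(315.73,168.32),(353.207,204.086)
print(tri(S,u,T,v),axis(S,u,T,v),T.plane(v,.022),S.plane(u,.02)); go((.5455,-.2685,.1))
```

```text
(array([ 0.5461727 , -0.27059355,  0.01511067]), np.float64(5.359417617564949e-05)) [ 0.54627326 -0.27075122] [ 0.54492055 -0.26929299  0.022     ] [ 0.54394418 -0.26467431  0.02      ]
t 19.55 tcp [ 0.4837 -0.1913  0.1983] rot [-3.141 -0.     0.314] w 0.0852 F [1.  0.4 0.8] g 0.0
shift [0.035  0.0925 0.0983]
```

>>> step_arm:
  deltas: [0.035,0.0935,0,0,0.035,0.0935,0.03,0,0.035,0.0935,0.09,0,0.035,0.0935,0.1,0,0.035,0.0935,0.1,0]

```text
time_s: 20.18
tcp_pos: [0.5461, -0.2696, 0.0994]
tool_rot: [-3.142, -0.0, 0.314]
contact_force: [0.4, -0.9, 0.6]
width: 0.0855
grasp_force: 0.0
```

>>> step_arm:
  deltas: [0,0,0,0,0,0,0,0]

```text
time_s: 20.42
tcp_pos: [0.5467, -0.2708, 0.1005]
tool_rot: [3.139, -0.002, 0.313]
contact_force: [-0.9, 0.4, -0.5]
width: 0.0853
grasp_force: 0.0
```

```bash
python3 -c "
from h import *
go((.5455,-.2695,.024))"
```

```text
t 20.43 tcp [ 0.5467 -0.2708  0.1005] rot [ 3.139e+00 -2.000e-03  3.130e-01] w 0.0853 F [-0.9  0.4 -0.5] g 0.0
shift [-0.0009 -0.0018  0.0765]
```

>>> step_arm:
  deltas: [-0.001,-0.001,0.035,0,-0.001,-0.001,0.06,0,-0.001,-0.001,0.074,0,-0.001,-0.001,0.076,0,-0.001,-0.001,0.076,0]

```text
time_s: 21.05
tcp_pos: [0.5451, -0.2702, 0.0234]
tool_rot: [3.141, -0.001, 0.313]
contact_force: [-0.6, -0.1, 0.3]
width: 0.0851
grasp_force: 0.0
```

>>> step_arm:
  deltas: [0,0,0,0,0,0,0,0,0,0,0,0,0,0,0,0]
  jaw: -1

```text
time_s: 21.55
tcp_pos: [0.5451, -0.2701, 0.0237]
tool_rot: [3.14, -0.001, 0.313]
contact_force: [-2.1, 1.2, 6.9]
width: 0.0602
grasp_force: 31.0
```

>>> step_arm:
  deltas: [0,0,-0.03,0,0,0,-0.09,0,0,0,-0.15,0,0,0,-0.175,0,0,0,-0.175,0]

```text
time_s: 22.18
tcp_pos: [0.5455, -0.2703, 0.1999]
tool_rot: [3.138, -0.003, 0.313]
contact_force: [1.4, -0.9, -1.5]
width: 0.06
grasp_force: 33.2
```

```bash
python3 -c "
from h import *
S=Cam('scene'); print(S.mask('red',(303,155,331,178))[0].sum()); go((.505,.079,.2))"
```

```text
0
t 22.23 tcp [ 0.5446 -0.27    0.1977] rot [ 3.14e+00 -1.00e-03  3.13e-01] w 0.0601 F [-0.1 -0.3 -1. ] g 33.2
shift [ 0.0697 -0.3443 -0.0026]
```

>>> step_arm:
  deltas: [0.07,-0.344,0,0,0.07,-0.344,0,0,0.07,-0.344,0,0,0.07,-0.344,0,0,0.07,-0.344,0,0]

```text
time_s: 22.85
tcp_pos: [0.5081, 0.0423, 0.1957]
tool_rot: [-3.141, 0.002, 0.313]
contact_force: [1.1, -0.5, -1.2]
width: 0.0599
grasp_force: 33.2
```

```bash
python3 -c "
from h import *
go((.505,.079,.2))"
```

```text
t 22.85 tcp [0.5081 0.0423 0.1957] rot [-3.141e+00  2.000e-03  3.130e-01] w 0.0599 F [ 1.1 -0.5 -1.2] g 33.2
shift [ 0.0083 -0.0359 -0.0043]
```

>>> step_arm:
  deltas: [0.0083,-0.036,0,0,0.0083,-0.036,0.02,0,0.0083,-0.036,0.06,0,0.0083,-0.036,0.07,0,0.0083,-0.036,0.07,0]

```text
time_s: 23.48
tcp_pos: [0.5058, 0.0773, 0.1266]
tool_rot: [-3.141, 0.002, 0.313]
contact_force: [0.1, -0.5, -0.0]
width: 0.06
grasp_force: 33.2
```

>>> step_arm:
  deltas: [0,0,0,0,0,0,0,0]

```text
time_s: 23.72
tcp_pos: [0.507, 0.0775, 0.1283]
tool_rot: [3.141, -0.002, 0.313]
contact_force: [0.6, -0.3, -1.1]
width: 0.0604
grasp_force: 33.2
```

Run:
```python
from h import *
S=Cam("scene"); go((.505,.079,.0987))
cv2.imwrite("pics/c11.png",cv2.resize(S.im[195:265,247:317],(490,490),interpolation=cv2.INTER_CUBIC))
p=r.get_state()["tcp_pos"]; print(S.proj([p,p-[0,0,.013]]),S.proj([(.505,.079,.085)]))
```

```text
t 23.77 tcp [0.5069 0.0774 0.1282] rot [ 3.141e+00 -1.000e-03  3.130e-01] w 0.0604 F [ 0.1  0.1 -1.1] g 33.2
shift [-0.0013 -0.0021  0.0295]
[[281.00284788 209.30141765]
 [281.02950079 212.69923024]] [[281.43020948 220.95107378]]
```

View pics/c11.png

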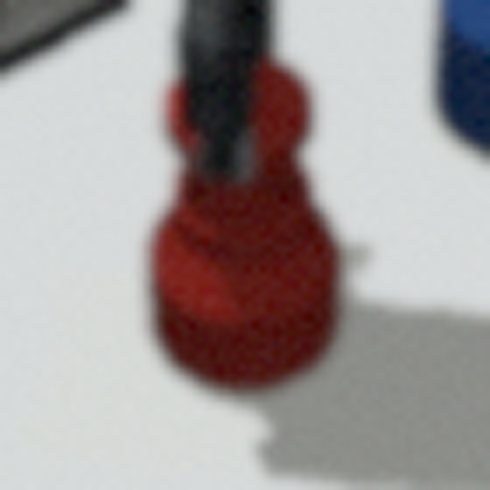

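The lid centre is at x≈281.1 and the neck at ≈281.4 in the scene view, so a small correction is needed and then I'll lower it.

>>> step_arm:
  deltas: [-0.0013,-0.002,0.01,0,-0.0013,-0.002,0.017,0,-0.0013,-0.002,0.022,0,-0.0013,-0.002,0.026,0,-0.0013,-0.002,0.026,0]

```text
time_s: 24.4
tcp_pos: [0.5043, 0.0789, 0.101]
tool_rot: [-3.141, 0.0, 0.313]
contact_force: [-0.6, 0.1, -0.3]
width: 0.06
grasp_force: 33.2
```

>>> step_arm:
  deltas: [0,0,0.003,0,0,0,0.005,0,0,0,0.005,0]

```text
time_s: 24.78
tcp_pos: [0.5052, 0.079, 0.0983]
tool_rot: [3.14, -0.001, 0.313]
contact_force: [-8.8, -1.7, 22.2]
width: 0.0601
grasp_force: 35.1
```

```bash
python3 -c "
from h import *
go((.505,.079,.0987))"
```

```text
t 24.77 tcp [0.5052 0.079  0.0983] rot [ 3.14e+00 -1.00e-03  3.13e-01] w 0.0601 F [-8.8 -1.7 22.2] g 35.1
shift [-0.0002 -0.0001 -0.0004]
```

Seated. I'll release and retreat.

>>> step_arm:
  deltas: [0,0,-0.003,0,0,0,-0.003,0,0,0,-0.003,0]

```text
time_s: 25.15
tcp_pos: [0.5044, 0.0788, 0.099]
tool_rot: [-3.142, 0.0, 0.313]
contact_force: [-0.4, -0.8, -0.1]
width: 0.0601
grasp_force: 33.2
```

>>> step_arm:
  deltas: [0,0,0,0,0,0,0,0,0,0,0,0,0,0,0,0]
  jaw: 1

```text
time_s: 25.65
tcp_pos: [0.5045, 0.0789, 0.0993]
tool_rot: [3.142, 0.0, 0.313]
contact_force: [0.3, 0.1, 0.4]
width: 0.0857
grasp_force: 0.0
```

>>> step_arm:
  deltas: [0,0,-0.05,0,0,0,-0.11,0,0,0.05,-0.11,0,0,0.11,-0.11,0,0,0.16,-0.11,0]

```text
time_s: 26.28
tcp_pos: [0.5541, -0.0757, 0.2095]
tool_rot: [3.141, -0.0, 0.312]
contact_force: [0.6, 0.7, 0.1]
width: 0.0855
grasp_force: 0.0
```

>>> step_arm:
  deltas: [0,0.03,0,0,0,0.03,0,0,0,0.03,0,0,0,0.03,0,0]

```text
time_s: 26.78
tcp_pos: [0.5629, -0.1005, 0.2095]
tool_rot: [-3.142, -0.0, 0.315]
contact_force: [0.1, 0.6, -0.3]
width: 0.0854
grasp_force: 0.0
```

Run:
```python
from h import *
S,T=Cam("scene"),Cam("top"); go(None)
a=cv2.resize(S.im[130:330,195:395],(400,400),interpolation=cv2.INTER_CUBIC);b=cv2.resize(T.im[140:290,170:320],(400,400),interpolation=cv2.INTER_CUBIC)
cv2.imwrite("pics/c12.png",np.hstack([a,b]))
```

```text
t 26.88 tcp [ 0.5629 -0.1009  0.2095] rot [ 3.141 -0.     0.314] w 0.0852 F [-0.4  0.4 -0.5] g 0.0
```

View pics/c12.png

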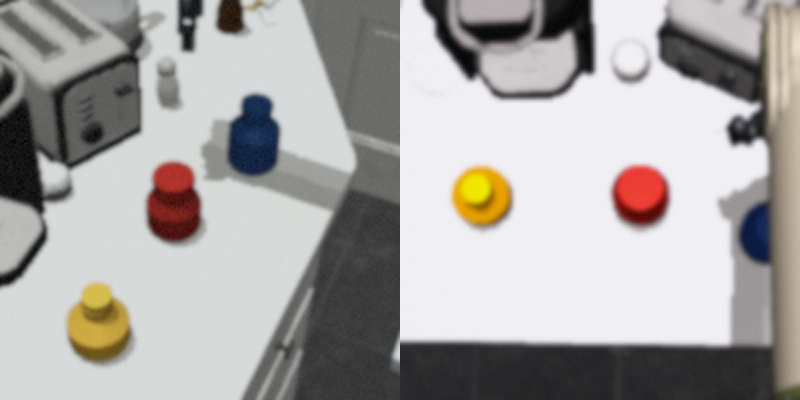

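All three jars are closed with level lids (scene: blue (323,182), red (282,219), yellow (243,278)). The gripper is clear, so I'll hand in.

```bash
python3 -c "
from bench import sign_off
print(sign_off())"
```

```text
the job is handed in; nothing more can be done
None
```

The job is handed in: the tablet is in the blue jar, and the yellow, blue and red jars are closed in that order with their own lids, which look flat and centred in the last camera views (the sign-off reported no verdict).

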